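Load a catalyst stub into the laser marking box through its plunger-locked sliding hatch

ROBOT

A 7-joint arm with a two-finger parallel gripper is mounted at the origin on the work surface. World frame = base frame: x ahead of the robot, y to its left, z up, the work surface at z = 0. Lengths are in m, angles in rad, forces in N, time in s.
With the tool pointing down it reaches from about 0.35 to 0.9 m from the base axis. Payload 8.1 kg.
Tool frame: the origin (TCP) lies on the centre line of the jaws, within the pads' length; the fingertips stand 14 mm ahead of it and the grasp point (between the pads) lies 5 mm behind it; z points along the fingers, y is the direction in which the jaws open and shut (so a half turn about z gives the same grasp; the last joint's range is limited). The gripper opens to 92 mm and grips with 3 to 60 N. Pads are 19 mm wide; open, the fingers measure 130 mm over their backs; the gripper's body (75 mm by 190 mm) begins 47 mm behind the grasp point.
Start: joints at [1.01, 0.434, 0.025, 1.573, -0.012, 1.134, -0.075], TCP at [0.276, -0.561, 0.241] pointing down, gripper open.
Joint ranges: [-2.62, 2.62], [-0.44, 2.09], [-1.27, 1.32], [0.08, 2.57], [-1.32, 4.46], [0.12, 2], [-2.74, 2.74]. Speed limits (rad/s): [2.22, 2.22, 3.01, 3.01, 3.14, 3.14, 3.14].

INTERFACE

Orientations are given as a rotation vector (axis times angle).
In Python, from cell import observe, eyes, arm gives the robot as it stands.
- The arm moves only by the tool step_arm, never from a script. Its argument "series" is a list that holds one entry, the list of rows, each a list of 5 numbers: the finger opening in m, from 0 to 0.0918, then the shift along the world's x, y, z in m, then the turn about the world's z in degrees. In form: [[[hand, dx, dy, dz, spin], ...]]. A call has 1 to 20 rows; each row is the pose to reach, as a shift and turn from the pose measured when the call began; what a row does not reach only later rows make up. A row lasts 1/12 s, in which the tool goes at most 41.7 mm and 7.16 degrees, less where a joint would pass 70% of its speed; a pose out of reach is approached as far as the arm can. A call with a gripper value outside its range is refused whole. The fingers move at their own pace and stop on an object; "squeeze" is the grip in N (left out, the last holds). Time passes only in rows, so rows that repeat a pose let the fingers close. It gives the time, the measured TCP pose, the force and the opening at its end, in the units of the state.
- observe(): the state, without advancing time (a new reading comes with each control period).
- eyes.get_image(name): name is "scene" or "top"; returns (picture, depth): 400x640x3 uint8, red, green, blue; 400x640 float32, m along the optical axis (not along the pixel's ray), 0 where there is no reading.
- eyes.camera_params(name): a dict with "intrinsics" (3x3 intrinsics, pixels), "position" and "attitude" of the camera in the world. Camera axes: x right, y down, z forward; pixel columns grow to the right and rows downward; lengths in m; the calibration is good to about 2 mm. A picture is of the moment at which its call begins. camera_params takes no time and is no camera call.
- arm.sign_off(): hands the job in, once; it reports no verdict.
The state is a dict: "clock": time; "joints": joint angles; "dq": joint speeds; "joint_efforts": joint torques, N m; "position": TCP position; "ee_rot": TCP orientation; "force": force on the tool from outside, world axes, zero at the start; "ft_torque": the same for the moment, N m; "width": opening from 0.0 (shut) to 1.0 (fully open).
Only numpy, scipy, OpenCV 4.12 (cv2) and the standard library are available. Lean on these libraries where they do the work, as an engineer would, in place of code of your own. Each camera call takes 0.05 s, during which the arm holds its last target.

TASK

Load the catalyst stub into the laser marking box and lock the box again: first pull up the black spring knob on the hatch cover, slide the cover fully open and let the knob snap down into its open position. Next stand the stub upright on its square flange on the bench and let go of it, then take it again by its upper end, lower it through the hatch and set it down gently, upright on its flange and in the middle of the turntable. Last, slide the cover fully shut so that the knob snaps home, and do not disturb the oil bottle, the wrench or the clamp.

Things in the scene. Friction and masses are not known exactly. Their poses are not given: they have to be found in the camera images.
- marker: Marking box, fixed, white/aluminium, 210 deep (x), 400 wide (y), 170 mm high. Origin on the bench under the turntable's centre; x front to back, y left, z up. Chamber at left: top opening x, y -85 to 85, walls 20 thick, green front window. Closed compartment y -85 to -295. Guide strips at x +-109 rise to 180. Red stop button juts to x -130 at y -165, z 62; spigot at the back to x 131.
- table_center (a point): Centre of the turntable's top face: dark steel disc, 110 mm diameter, with bright rings, on the chamber floor. The face lies 30 mm above the bench and 140 mm below the top of the chamber's walls. It does not turn. Axes as the box.
- cover (a joint): Opening of the hatch cover, m: 0 shut, 0.180 fully open (stops at -0.0015, 0.1815); slides along the box's -y, over the compartment. Aluminium frame with green window, 206 x 206 x 6 mm, top 177 mm above the bench, centred over the turntable when shut; open, its edge is 77 mm right of the turntable's centre. About 3 N friction; stays put. Locked at 0 and 0.180 (2 mm play) while the knob is down.
- plunger (a joint): Lift of the spring knob, m: 0 down, 0.013 up at its stop. Its pin reaches 9 mm into a notch of the front rail at the shut and the open position; the cover is free once lifted 10 mm or more. The spring pulls down with 7.5 N at 0, 14 N at 0.013. Released between the notches, the pin rides on the rail (lift 0.009) and snaps down over a notch.
- knob_center (a point): Centre of the black knob: upright cylinder, 32 mm diameter, 22 mm high, to grip from above at any yaw. It rides on the cover's front edge, 95 mm from the turntable's axis along the box's -x when shut. When down this point is 212 mm above the bench, 35 mm above the cover; under it a 23 mm sleeve up to 16 mm above the cover. It lifts straight up, travels with the cover and does not turn.
- stub: Catalyst stub, loose, 0.44 to 0.66 kg: steel tube, 50.8 mm diameter, square flange 76 x 76 x 8 mm at one end, 125 mm long in all, filled (solid to grip). Origin: centre of the flange's outer face; z along the tube. Plug boss, 20 mm diameter, on the -x side to 38 mm from the axis, at z 34 mm. Mass centre at z 52 mm. Starts lying, tube end to the robot's left and 6 degrees down, boss up.
- stub_top (a point): Centre of the stub's plain tube end, on its axis, 125 mm from the flange's outer face. Axes as the stub.
- oil_bottle: Bystander: white squeeze bottle with red cap and nozzle, 56 mm in diameter, 170 mm high, standing beyond the stub. Origin: centre of its underside.
- wrench: Bystander: steel open-end wrench 180 mm long, lying flat in front of the box. Origin: underside, mid length.
- clamp: Bystander: steel V-band clamp ring, 84 mm in diameter, 18 mm high, with a bolt, lying flat beyond the stub. Origin: centre of its underside.
There are look-alikes about, which are no part of the job. Leave any turquoise or yellow look-alike of the stub alone.

How it is judged:
On the way, in this order (a step that is already met when the one before it is completed fails the run):
1. the cover is fully open and the knob has snapped down in the open position (value of joint cover above 0.17 m and value of joint plunger below 0.003 m), for 0.2 s.
2. the stub stands upright on its flange on the bench, let go (angle between stub's own z axis and vertical below 0.08 rad and height (world z) of stub below 0.008 m and height (world z) of stub_top above 0.118 m and contact force between the fingers and stub below 0.1 N and linear speed of stub below 0.02 m/s and angular speed of stub below 0.2 rad/s), for 0.2 s.
3. the stub stands upright on its flange in the middle of the turntable, let go (horizontal distance between stub and table_center below 0.015 m and z of stub in the frame of table_center between -0.004 and 0.004 m and z of stub_top in the frame of table_center above 0.118 m and contact force between the fingers and stub below 0.1 N and linear speed of stub below 0.02 m/s and angular speed of stub below 0.2 rad/s and angle between stub's own z axis and vertical below 0.08 rad), for 0.2 s.
At the end, for the whole second after the job is handed in: The stub stands at rest and released, upright (within 0.08 rad) on its flange on the turntable, its axis within 15 mm of the turntable's centre; the cover is shut (within 8 mm) and the knob is down (within 3 mm), so that the box is locked (all of step 3 and value of joint cover below 0.008 m and value of joint plunger below 0.003 m); the robot touches nothing.
It fails at once if the stub is dropped or slammed into the chamber (faster than 0.4 m/s inside it) (horizontal distance between stub and table_center below 0.07 m and z of stub in the frame of table_center below 0.1 m and linear speed of stub above 0.4 m/s).
It fails at once if the oil bottle is moved by more than 30 mm or tipped over (distance of oil_bottle from where it was at the start of the episode above 0.03 m or angle between oil_bottle's own z axis and vertical above 0.4 rad).
It fails at once if the wrench is moved by more than 30 mm or tipped over (distance of wrench from where it was at the start of the episode above 0.03 m or angle between wrench's own z axis and vertical above 0.4 rad).
It fails at once if the clamp is moved by more than 30 mm or tipped over (distance of clamp from where it was at the start of the episode above 0.03 m or angle between clamp's own z axis and vertical above 0.4 rad).
It also fails if it takes over 72 s, if anything falls off the work surface, if the arm or the gripper's body presses on something with over 40 N, if the wrist force passes 120 N, or if a joint passes its speed limit or range.

## Working session

There is one attempt and no reset: what is moved stays moved. The work goes in short steps, Python scripts to look and compute and a tool call to move; the robot and the scene stay as the last step left them, time stands still between calls to the robot, and variables do not carry over. Pictures are saved under pics/ and viewed, and the job is handed in when it is done.

Besides the shell and the picture viewer there is one more tool, called after "Emit:" by a JSON object that holds its "name" and its "arguments". step_arm: Moves the arm, as the interface text tells. Its arguments: {"type":"object","properties":{"series":{"type":"array"},"squeeze":{"type":"number"}},"required":["series"]}

```bash
mkdir -p pics; ls
python3 - <<'E'
from cell import observe, eyes, arm
import cv2,numpy as np
o=observe(); print(o)
for n in ("scene","top"):
    im,d=eyes.get_image(n); cv2.imwrite(f"pics/{n}0.png",im[...,::-1]); np.save(f"pics/{n}0.npy",d); print(n,eyes.camera_params(n))
E
```

```text
pics
{'clock': 0.0, 'joints': array([ 1.01039392,  0.43522106,  0.02494917,  1.57411005, -0.01159574,
        1.13398817, -0.0751026 ]), 'dq': array([ 0.00138484,  0.0005414 ,  0.00070065, -0.00093378,  0.00039464,
        0.00055959,  0.00033487]), 'joint_efforts': array([-1.30290409e-03, -6.67841506e+01,  9.84525606e-01, -3.14464831e+01,
       -6.05390710e-02,  4.27536992e-02,  2.33975970e-04]), 'position': array([ 0.27597841, -0.56021649,  0.23994086]), 'ee_rot': array([-3.05820138e+00, -7.12434680e-01,  7.71457921e-04]), 'force': array([-0.59418866,  0.2822363 ,  0.60829255]), 'ft_torque': array([ 0.01621026, -0.03147933, -0.02779319]), 'width': 1.0028476666219102}
scene {'intrinsics': array([[514.10152406,   0.        , 314.91174678],
       [  0.        , 514.10152406, 203.43128041],
       [  0.        ,   0.        ,   1.        ]]), 'position': array([1.09374906, 0.55911397, 0.90607103]), 'attitude': array([-1.15985901, -2.36795748,  1.00008937])}
top {'intrinsics': array([[361.16546505,   0.        , 318.95957338],
       [  0.        , 361.16546505, 197.54474869],
       [  0.        ,   0.        ,   1.        ]]), 'position': array([0.33777094, 0.07668163, 0.95115978]), 'attitude': array([-2.10654592,  2.11435118, -0.23515447])}
```

View pics/scene0.png

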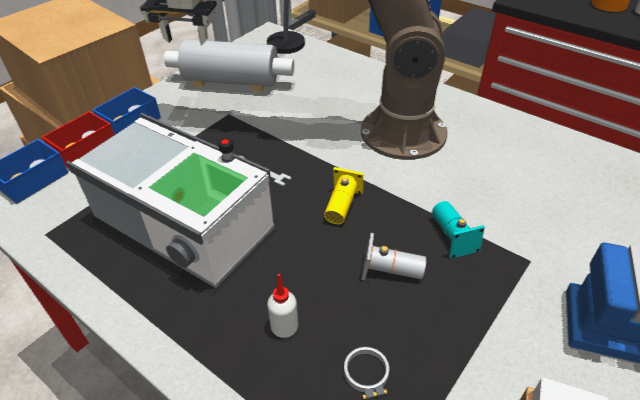

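View pics/top0.png

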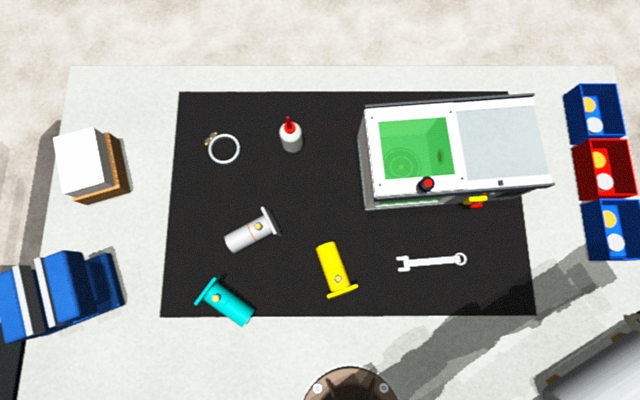

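```bash
cat > h.py <<'E'
from cell import observe, eyes, arm
import cv2,numpy as np
from scipy.spatial.transform import Rotation as R
def grab(n,tag):
    im,d=eyes.get_image(n); cv2.imwrite(f"pics/{n}{tag}.png",im[...,::-1]); np.save(f"pics/{n}{tag}.npy",d); return im,d
def cloud(n,d):
    p=eyes.camera_params(n);K=p['intrinsics'];Rm=R.from_rotvec(p['attitude']).as_matrix()
    v,u=np.mgrid[:d.shape[0],:d.shape[1]]
    X=np.stack([(u-K[0,2])/K[0,0]*d,(v-K[1,2])/K[1,1]*d,d],-1)@Rm.T+p['position']
    X[d==0]=np.nan
    return X
def proj(n,P):
    p=eyes.camera_params(n);K=p['intrinsics'];Rm=R.from_rotvec(p['attitude']).as_matrix()
    c=(np.atleast_2d(P)-p['position'])@Rm; return c[:,:2]/c[:,2:]*K[0,0]+K[:2,2]
def crop(n,tag,x0,x1,y0,y1,s):
    im=cv2.imread(f"pics/{n}{tag}.png")[y0:y1,x0:x1]; cv2.imwrite(f"pics/{n}{tag}_c{x0}.png",cv2.resize(im,None,fx=s,fy=s,interpolation=cv2.INTER_CUBIC))
E
python3 - <<'E'
from h import *
o=observe();Rt=R.from_rotvec(o['ee_rot']).as_matrix();print("jaw y",Rt[:,1].round(3),"z",Rt[:,2].round(3))
X=cloud("top",np.load("pics/top0.npy"));S=cloud("scene",np.load("pics/scene0.npy"))
for nm,(u,v) in dict(mat=(300,200),knob=(427,184),tl=(367,108),btm=(500,185),bottle=(290,122),clampc=(223,149),wr=(430,261),stub=(240,235),panel=(505,145),turntable=(401,162)).items(): print(nm,X[v,u].round(4))
for nm,(u,v) in dict(mat=(250,230),knob=(226,142),stub=(405,262),box=(120,150)).items(): print('S',nm,S[v,u].round(4))
crop("top","0",200,300,190,270,7);crop("top","0",350,560,85,215,3.5)
E
```

```text
jaw y [ 0.442 -0.897 -0.001] z [-0.001  0.001 -1.   ]
mat [0.5386 0.121  0.0038]
knob [ 0.5252 -0.1534  0.224 ]
tl [ 0.7216 -0.0417  0.1733]
btm [ 0.5398 -0.3413  0.1563]
bottle [0.7022 0.14   0.1393]
clampc [0.6838 0.335  0.0022]
wr [ 0.3759 -0.2155  0.008 ]
stub [0.4395 0.2667 0.055 ]
panel [ 0.6315 -0.357   0.1684]
turntable [ 0.5884 -0.1132  0.1772]
S mat [ 0.5868 -0.0452  0.0605]
S knob [ 0.5284 -0.1476  0.2231]
S stub [0.4492 0.2724 0.0514]
S box [ 0.6486 -0.3859  0.1633]
```

View pics/top0_c200.png

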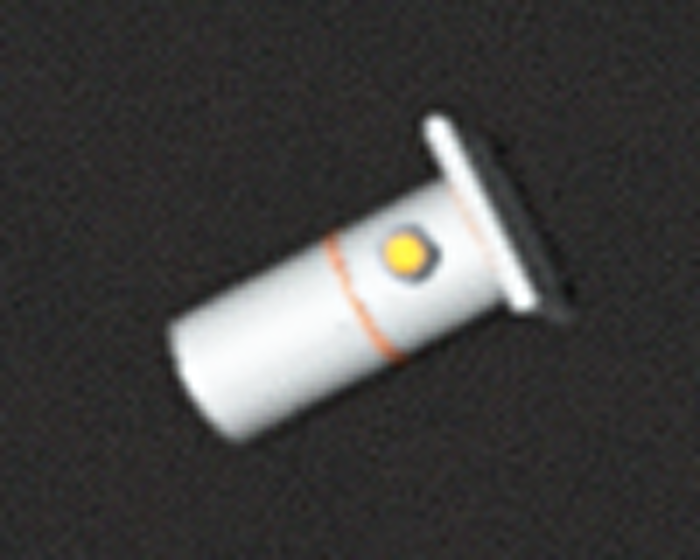

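View pics/top0_c350.png

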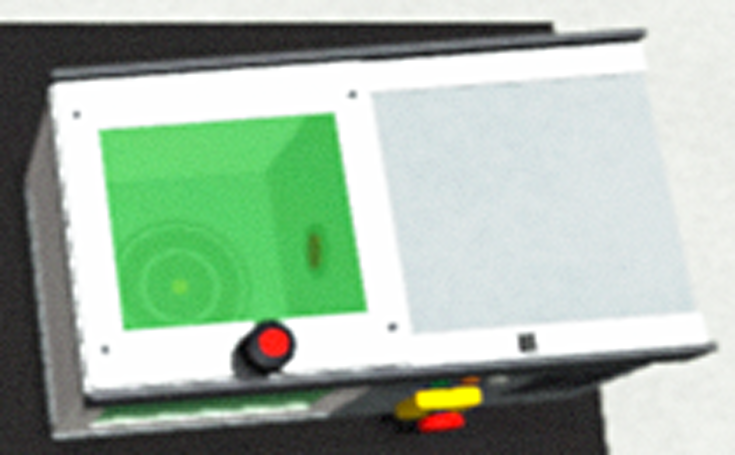

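```bash
cat >> h.py <<'E'
def atz(n,uv,z):
    p=eyes.camera_params(n);K=p['intrinsics'];Rm=R.from_rotvec(p['attitude']).as_matrix()
    r=np.c_[(np.atleast_2d(uv)-K[:2,2])/K[0,0],np.ones(len(np.atleast_2d(uv)))]@Rm.T
    return p['position']+r*((z-p['position'][2])/r[:,2])[:,None]
E
python3 - <<'E'
from h import *
off=np.array([350,85])
f=lambda c:(np.array(c)+.5)/3.5-.5+off
P=atz("top",f([(76,114),(352,94),(392,327),(105,349)]),0.177);print("screws",P.round(4),P.mean(0).round(4))
def yaw(v): return np.degrees(np.arctan2(v[0],-v[1]))  # dir of -y of box
print([round(x,2) for x in (yaw(P[1]-P[0]),yaw(P[2]-P[3]))], np.linalg.norm(P[1]-P[0]),np.linalg.norm(P[3]-P[0]))
W=atz("top",f([(100,130),(334,113),(367,311),(124,329)]),0.177);print("window",W.round(4),W.mean(0).round(4),yaw(W[1]-W[0]),yaw(W[2]-W[3]))
G=atz("top",f([(52,75),(645,33),(716,348),(88,398)]),0.180);print("guides",G.round(4),yaw(G[1]-G[0]),yaw(G[2]-G[3]),np.linalg.norm(G-np.roll(G,-1,0),axis=1))
K=atz("top",f([(274,343)]),0.223);print("knob",K)
X=cloud("top",np.load("pics/top0.npy"));S=cloud("scene",np.load("pics/scene0.npy"))
for C in(X,S):
    m=(C[...,2]>.215)&(C[...,2]<.235)&(np.hypot(C[...,0]-.525,C[...,1]+.15)<.04); print("knob top pts",m.sum(),C[m].mean(0), np.median(C[m],0))
T=atz("top",f([(180,286)]),0.03);print("table center via image",T)
# stub points
for C in (X,S):
    m=(C[...,2]>.012)&(C[...,2]<.09)&(C[...,0]>.4)&(C[...,0]<.56)&(C[...,1]>.15)&(C[...,1]<.33)
    Q=C[m];
    print(m.sum(),Q.min(0),Q.max(0))
im=cv2.imread("pics/scene0.png"); crop("scene","0",340,440,220,290,7);crop("scene","0",60,290,110,280,3)
print("box bench?",X[200,300],X[330,400],X[300,140],S[300,350],S[230,280],S[210,290])
E
```

```text
screws [[ 0.6968 -0.0505  0.177 ]
 [ 0.7107 -0.2342  0.177 ]
 [ 0.5507 -0.2465  0.177 ]
 [ 0.5368 -0.0632  0.177 ]] [ 0.6237 -0.1486  0.177 ]
[np.float64(4.35), np.float64(4.34)] 0.18420395681976479 0.16051223829216757
window [[ 0.6854 -0.0659  0.177 ]
 [ 0.6972 -0.2211  0.177 ]
 [ 0.5613 -0.2315  0.177 ]
 [ 0.5498 -0.0758  0.177 ]] [ 0.6234 -0.1486  0.177 ] 4.344624819990166 4.212944579436755
guides [[ 0.7232 -0.0351  0.18  ]
 [ 0.7531 -0.4331  0.18  ]
 [ 0.5355 -0.4494  0.18  ]
 [ 0.5044 -0.0507  0.18  ]] 4.29831760887915 4.465149140314481 [0.39908362 0.21813789 0.39983487 0.21930351]
knob [[ 0.5283358  -0.15589525  0.223     ]]
knob top pts 185 [ 0.52739159 -0.15276162  0.22254806] [ 0.5273794  -0.15257087  0.2228212 ]
knob top pts 128 [ 0.53087327 -0.15027825  0.22041434] [ 0.53119518 -0.15013976  0.22070279]
table center via image [[ 0.62387225 -0.14892206  0.03      ]]
1121 [0.40151634 0.17105596 0.01389598] [0.51021775 0.3099405  0.07877076]
1519 [0.40494966 0.1761534  0.01276125] [0.5121803  0.31245354 0.07808662]
box bench? [0.53860866 0.12095592 0.00377515] [ 0.20694128 -0.13039213  0.00257915] [ 0.28186528  0.52468754 -0.001022  ] [0.56897311 0.21732487 0.00173706] [ 5.07051872e-01 -3.13607640e-02  1.02598136e-05] [ 0.44111914 -0.05593299 -0.00048353]
```

View pics/scene0_c340.png

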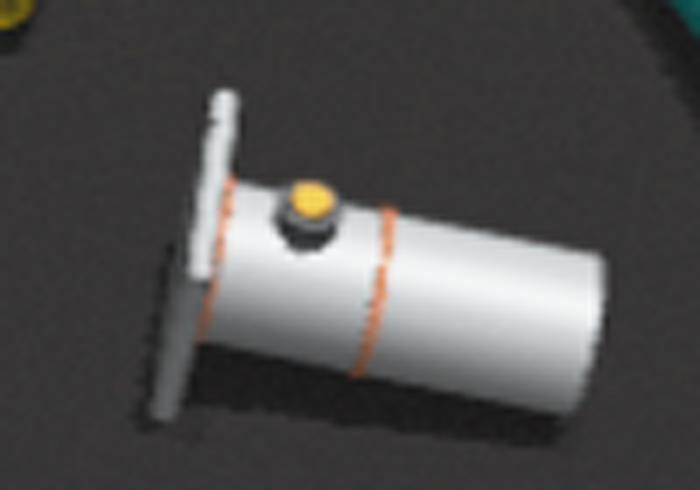

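View pics/scene0_c60.png

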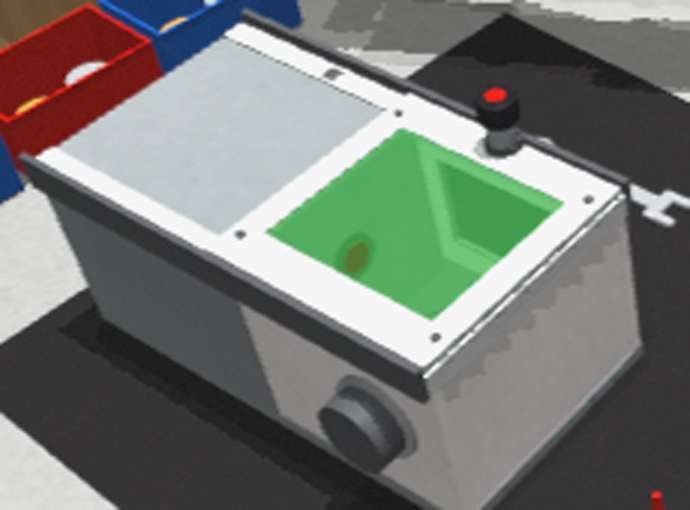

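```bash
cat > fit.py <<'E'
from h import *
from scipy.optimize import least_squares
P=np.radians(6)
def sdf(q):
    # q in stub frame, x/y cross, z axis. union of tube, flange, boss
    r=np.hypot(q[:,0],q[:,1]); 
    d1=np.stack([r-.0254,np.abs(q[:,2]-.0625)-.0625],1)
    t=np.minimum(d1.max(1),0)+np.linalg.norm(np.maximum(d1,0),axis=1)
    d2=np.abs(q-[0,0,.004])-[.038,.038,.004]
    f=np.minimum(d2.max(1),0)+np.linalg.norm(np.maximum(d2,0),axis=1)
    d3=np.stack([np.hypot(q[:,1],q[:,2]-.034)-.010,np.abs(q[:,0]+.019)-.019],1)
    b=np.minimum(d3.max(1),0)+np.linalg.norm(np.maximum(d3,0),axis=1)
    return np.minimum(np.minimum(t,f),b)
def frame(p):
    a=p[2];c=np.cos(P)
    z=np.array([np.cos(a)*c,np.sin(a)*c,-np.sin(P)]); y=np.cross([0,0,1.],z);y/=np.linalg.norm(y)
    x=np.cross(y,z) ; # x points down?
    return np.c_[x,y,z],np.array([p[0],p[1],0.038*np.cos(P)])
E
python3 - <<'E'
from fit import *
res=[]
for n in("top","scene"):
    C=cloud(n,np.load(f"pics/{n}0.npy"))
    m=(C[...,2]>.014)&(C[...,2]<.09)&(C[...,0]>.395)&(C[...,0]<.525)&(C[...,1]>.155)&(C[...,1]<.33)
    res.append(C[m])
def run(Q):
    def f(p):
        Rm,o=frame(p); o=o+[0,0,p[3]]
        return sdf((Q-o)@Rm)
    r=least_squares(f,[.49,.19,np.radians(115),0],loss='soft_l1',f_scale=.002)
    return r.x,np.sqrt(np.mean(r.fun**2)), r
for Q in res+[np.vstack(res)]:
    x,e,_=run(Q); Rm,o=frame(x); print(x.round(4),np.degrees(x[2]).round(2),e.round(4),"xaxis",Rm[:,0].round(2),"top end",(o+.125*Rm[:,2]).round(4), "z109",(o+.109*Rm[:,2]).round(4))
E
```

```text
[4.7760e-01 1.8940e-01 2.0477e+00 3.0000e-04] 117.32 0.0012 xaxis [ 0.05 -0.09 -0.99] top end [0.4205 0.2999 0.0247] z109 [0.4278 0.2857 0.0264]
[ 4.7650e-01  1.9050e-01  2.0512e+00 -3.0000e-04] 117.53 0.0016 xaxis [ 0.05 -0.09 -0.99] top end [0.4191 0.3007 0.0247] z109 [0.4264 0.2866 0.0264]
[ 0.4771  0.1897  2.0496 -0.    ] 117.43 0.0015 xaxis [ 0.05 -0.09 -0.99] top end [0.4198 0.3    0.0247] z109 [0.4271 0.2859 0.0264]
```

Emit:
{"name": "step_arm", "arguments": {"series": [[[0.0918, 0.02, 0.04, 0.05, -6], [0.0918, 0.04, 0.07, 0.06, -12], [0.0918, 0.253, 0.404, 0.06, -21.9], [0.0918, 0.253, 0.404, 0.06, -21.9], [0.0918, 0.253, 0.404, 0.06, -21.9], [0.0918, 0.253, 0.404, 0.06, -21.9], [0.0918, 0.253, 0.404, 0.06, -21.9], [0.0918, 0.253, 0.404, 0.06, -21.9], [0.0918, 0.253, 0.404, 0.06, -21.9], [0.0918, 0.253, 0.404, 0.06, -21.9], [0.0918, 0.253, 0.404, 0.06, -21.9], [0.0918, 0.253, 0.404, 0.06, -21.9], [0.0918, 0.253, 0.404, 0.06, -21.9], [0.0918, 0.253, 0.404, 0.06, -21.9], [0.0918, 0.253, 0.404, 0.06, -21.9]]], "squeeze": 50}}

```text
clock: 1.35
position: [0.5286, -0.1566, 0.2996]
ee_rot: [-3.138, -0.119, 0.002]
force: [0.4, -1.0, -0.0]
width: 1.0
```

Emit:
{"name": "step_arm", "arguments": {"series": [[[0.06, 0, 0.0005, -0.04, 0], [0.06, 0, 0.0005, -0.07, 0], [0.06, 0, 0.0005, -0.0925, 0], [0.06, 0, 0.0005, -0.0925, 0], [0.06, 0, 0.0005, -0.0925, 0], [0.02, 0, 0.0005, -0.0925, 0], [0.02, 0, 0.0005, -0.0925, 0], [0.02, 0, 0.0005, -0.0925, 0], [0.02, 0, 0.0005, -0.0925, 0], [0.02, 0, 0.0005, -0.0925, 0], [0.02, 0, 0.0005, -0.0925, 0]]], "squeeze": 50}}

```text
clock: 2.27
position: [0.5292, -0.1556, 0.208]
ee_rot: [-3.138, -0.12, -0.0]
force: [-0.5, 2.3, 6.2]
width: 0.339
```

Emit:
{"name": "step_arm", "arguments": {"series": [[[0.02, 0, 0, 0.004, 0], [0.02, 0, 0, 0.008, 0], [0.02, 0, 0, 0.012, 0], [0.02, 0, 0, 0.012, 0], [0.02, 0, 0, 0.012, 0], [0.02, 0, 0, 0.012, 0]]], "squeeze": 55}}

```text
clock: 2.77
position: [0.529, -0.1555, 0.2195]
ee_rot: [-3.138, -0.12, 0.001]
force: [5.5, 0.3, -13.9]
width: 0.339
```

Emit:
{"name": "step_arm", "arguments": {"series": [[[0.02, 0.0004, -0.005, 0.0005, 0], [0.02, 0.0011, -0.015, 0.0005, 0], [0.02, 0.0023, -0.03, 0.0005, 0], [0.02, 0.0036, -0.048, 0.0005, 0], [0.02, 0.005, -0.066, 0.0005, 0], [0.02, 0.0064, -0.084, 0.0005, 0], [0.02, 0.0077, -0.102, 0.0005, 0], [0.02, 0.0091, -0.12, 0.0005, 0], [0.02, 0.0105, -0.138, 0.0005, 0], [0.02, 0.0116, -0.153, 0.0005, 0], [0.02, 0.0124, -0.164, 0.0005, 0], [0.02, 0.013, -0.172, 0.0005, 0], [0.02, 0.0135, -0.177, 0.0005, 0], [0.02, 0.0136, -0.1795, 0.0005, 0], [0.02, 0.0136, -0.1795, 0.0005, 0], [0.02, 0.0136, -0.1795, 0.0005, 0]]]}}

```text
clock: 4.1
position: [0.5426, -0.3345, 0.219]
ee_rot: [-3.136, -0.121, 0.002]
force: [5.1, 0.1, -13.9]
width: 0.335
```

Emit:
{"name": "step_arm", "arguments": {"series": [[[0.02, 0, -0.0005, -0.004, 0], [0.02, 0, -0.0005, -0.008, 0], [0.02, 0, -0.0005, -0.012, 0], [0.02, 0, -0.0005, -0.0125, 0], [0.02, 0, -0.0005, -0.0125, 0]]]}}

```text
clock: 4.52
position: [0.5428, -0.3345, 0.2081]
ee_rot: [-3.136, -0.121, 0.0]
force: [-2.0, 3.6, 3.3]
width: 0.339
```

Emit:
{"name": "step_arm", "arguments": {"series": [[[0.07, 0, 0, 0, 0], [0.07, 0, 0, 0, 0], [0.07, 0, 0, 0, 0], [0.07, 0, 0, 0.04, 0], [0.07, 0, 0, 0.08, 0], [0.07, 0, 0.02, 0.1, 0], [0.0918, 0, 0.06, 0.1, 0], [0.0918, 0, 0.1, 0.1, 0], [0.0918, 0, 0.14, 0.1, 0], [0.0918, 0, 0.18, 0.1, 0], [0.0918, 0, 0.22, 0.1, 0], [0.0918, 0, 0.26, 0.1, 0], [0.0918, 0, 0.3, 0.1, 0]]]}}

```text
clock: 5.6
position: [0.5426, -0.0333, 0.3085]
ee_rot: [-3.137, -0.12, -0.001]
force: [1.0, 0.4, -0.3]
width: 1.001
```

Run:
```python
from h import *
o=observe();print(o['clock'],o['joints'].round(3),o['position'],R.from_rotvec(o['ee_rot']).as_matrix()[:,1])
im,d=grab("top","1");grab("scene","1")
X=cloud("top",d);m=(X[...,2]>.212)&(X[...,2]<.24)&(np.hypot(X[...,0]-.543,X[...,1]+.335)<.03);print(m.sum(),X[m].mean(0))
crop("top","1",340,560,85,235,3.4)
```

```text
5.6 [ 0.114  0.264 -0.191  1.657  0.05   1.225 -1.582] [ 0.54261974 -0.03326903  0.30852641] [ 0.07616482 -0.99709268 -0.00226069]
0 [nan nan nan]<stdin>:4: RuntimeWarning: Mean of empty slice.
  ret = um.true_divide(
```

View pics/top1_c340.png

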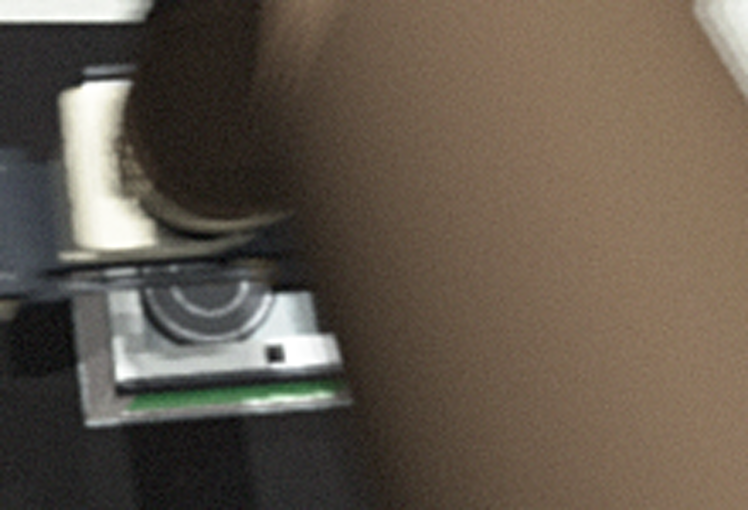

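```bash
python3 -c "
from h import *
crop('scene','1',40,340,60,290,2.6)"
```

```text
(no output)
```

View pics/scene1_c40.png

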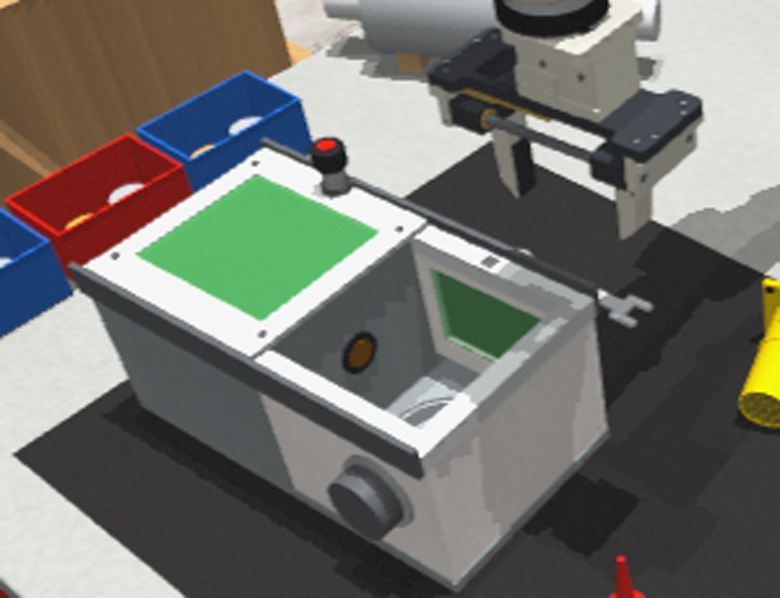

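Emit:
{"name": "step_arm", "arguments": {"series": [[[0.0918, -0.01, 0.03, 0, 7], [0.0918, -0.02, 0.06, 0, 14], [0.0918, -0.03, 0.09, 0, 21], [0.0918, -0.04, 0.12, 0, 28], [0.0918, -0.05, 0.15, 0, 35], [0.0918, -0.06, 0.18, 0, 42], [0.0918, -0.07, 0.21, 0, 49], [0.0918, -0.08, 0.24, 0, 56], [0.0918, -0.09, 0.27, 0, 63], [0.0918, -0.1, 0.29, -0.02, 70], [0.0918, -0.1137, 0.3157, -0.04, 77], [0.0918, -0.1137, 0.3157, -0.06, 84], [0.0918, -0.1137, 0.3157, -0.08, 91], [0.0918, -0.1137, 0.3157, -0.1, 98], [0.0918, -0.1137, 0.3157, -0.12, 105], [0.0918, -0.1137, 0.3157, -0.14, 112], [0.0918, -0.1137, 0.3157, -0.14, 113.1], [0.0918, -0.1137, 0.3157, -0.14, 113.1], [0.0918, -0.1137, 0.3157, -0.14, 113.1]]]}}

```text
clock: 7.28
position: [0.4298, 0.2894, 0.1698]
ee_rot: [-1.619, -2.687, 0.005]
force: [0.3, -1.5, 0.5]
width: 0.999
```

Run:
```python
from h import *
o=observe();y=R.from_rotvec(o['ee_rot']).as_matrix()[:,1];print(o['clock'],o['joints'].round(3),o['position'],y,np.degrees(np.arctan2(y[1],y[0])))
X=cloud("top",np.load("pics/top0.npy"))
im=cv2.imread("pics/top0.png").astype(int)
m=(im[...,0]-im[...,2]>60)&(im[...,1]-im[...,2]>60)&(X[...,0]>.2)&(X[...,0]<.45)&(X[...,1]>.1)&(X[...,1]<.45)
Q=X[m]; j=np.array([np.cos(np.radians(27.4)),np.sin(np.radians(27.4))])
q=Q[:,:2]-[.4289,.2824]; s=q@j; t=q@[-j[1],j[0]]
k=(abs(t)<.05)
print(m.sum(),Q.min(0),Q.max(0),"along jaw closest",s[k].max() if k.any() else None, "z there",Q[k][np.argsort(-s[k])[:5]] if k.any() else None)
S=cloud("scene",np.load("pics/scene1.npy"));m=(S[...,2]>.2)&(S[...,2]<.24)&(np.hypot(S[...,0]-.543,S[...,1]+.335)<.025);print("knob",m.sum(),np.nanpercentile(S[m][:,2],[50,90]),S[m].mean(0))
```

```text
7.2833 [-0.177  0.431 -0.686  1.875  0.326  0.955 -0.525] [0.4298173  0.28937178 0.16977202] [ 0.88410979  0.46725275 -0.00497466] 27.85648836162633
1178 [ 0.22033482  0.23216549 -0.00192565] [0.33797635 0.38396978 0.07883842] along jaw closest -0.14130848755958775 z there [[0.28048119 0.26166991 0.03519764]
 [0.28018134 0.26015145 0.03058876]
 [0.27844784 0.26059159 0.04005367]
 [0.27823224 0.2587932  0.03691942]
 [0.2779897  0.25705908 0.03337294]]
knob 175 [0.21842988 0.22251243] [ 0.54668719 -0.3278714   0.21581202]
```

Emit:
{"name": "step_arm", "arguments": {"series": [[[0.0918, -0.0009, -0.007, -0.02, -0.4], [0.0918, -0.0009, -0.007, -0.06, -0.4], [0.0918, -0.0009, -0.007, -0.09, -0.4], [0.0918, -0.0009, -0.007, -0.09, -0.4], [0.0918, -0.0009, -0.007, -0.09, -0.4], [0.0918, -0.0009, -0.007, -0.09, -0.4]]]}}

```text
clock: 7.78
position: [0.4299, 0.2836, 0.082]
ee_rot: [-1.631, -2.682, 0.001]
force: [-0.4, 0.5, 0.4]
width: 0.996
```

Emit:
{"name": "step_arm", "arguments": {"series": [[[0.0918, -0.001, -0.0012, -0.03, 0], [0.0918, -0.001, -0.0012, -0.05, 0], [0.0918, -0.001, -0.0012, -0.06, 0], [0.0918, -0.001, -0.0012, -0.06, 0], [0.0918, -0.001, -0.0012, -0.06, 0], [0.045, -0.001, -0.0012, -0.06, 0], [0.045, -0.001, -0.0012, -0.06, 0], [0.045, -0.001, -0.0012, -0.06, 0], [0.045, -0.001, -0.0012, -0.06, 0], [0.045, -0.001, -0.0012, -0.06, 0], [0.045, -0.001, -0.0012, -0.06, 0]]], "squeeze": 12}}

```text
clock: 8.7
position: [0.429, 0.2824, 0.0222]
ee_rot: [-1.631, -2.682, 0.001]
force: [-0.5, 0.5, 0.3]
width: 0.614
```

Emit:
{"name": "step_arm", "arguments": {"series": [[[0.045, 0, 0, 0, 0], [0.045, 0, 0, 0, 0], [0.045, 0, 0, 0, 0], [0.045, 0, 0, 0, 0]]]}}

```text
clock: 9.03
position: [0.4291, 0.2824, 0.0222]
ee_rot: [-1.631, -2.682, 0.001]
force: [0.8, 0.1, 0.4]
width: 0.549
```

Emit:
{"name": "step_arm", "arguments": {"series": [[[0.045, 0.0005, -0.001, 0.006, 0], [0.045, 0.0016, -0.003, 0.012, 0], [0.045, 0.0033, -0.0063, 0.021, 0], [0.045, 0.0053, -0.0103, 0.0295, 0], [0.045, 0.0078, -0.015, 0.038, 0], [0.045, 0.0104, -0.0202, 0.046, 0], [0.045, 0.0136, -0.026, 0.053, 0], [0.045, 0.0168, -0.0324, 0.0595, 0], [0.045, 0.0168, -0.0324, 0.0595, 0], [0.045, 0.0168, -0.0324, 0.0595, 0]]]}}

```text
clock: 9.87
position: [0.4465, 0.2498, 0.0822]
ee_rot: [-1.633, -2.681, -0.001]
force: [-0.1, 0.3, -0.1]
width: 0.549
```

Run:
```python
from h import *
grab("scene","2");crop("scene","2",300,500,170,320,4)
```

```text
(no output)
```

View pics/scene2_c300.png

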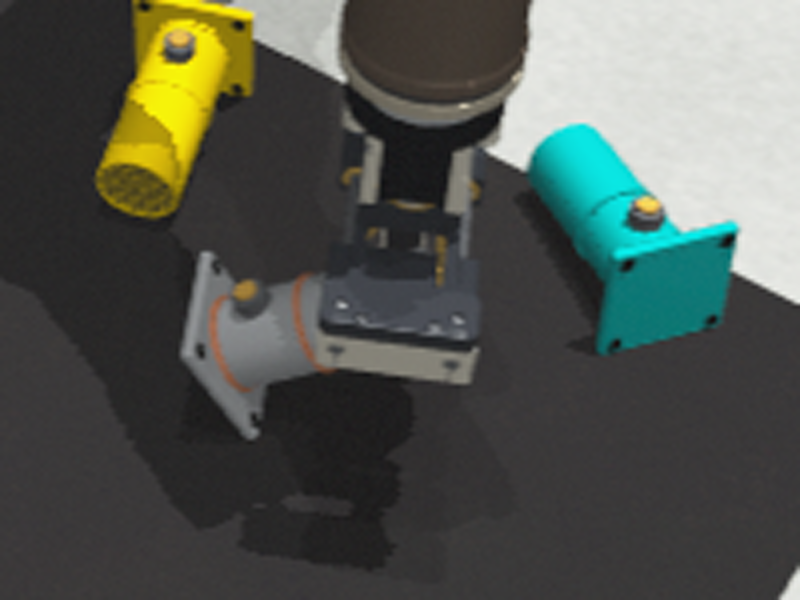

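```bash
cat > pitch.py <<'E'
from fit import *
import sys
def run(n,tag,p0,box):
    C=cloud(n,np.load(f"pics/{n}{tag}.npy")); im=cv2.imread(f"pics/{n}{tag}.png").astype(int)
    x0,x1,y0,y1,z0,z1=box
    m=(C[...,2]>z0)&(C[...,2]<z1)&(C[...,0]>x0)&(C[...,0]<x1)&(C[...,1]>y0)&(C[...,1]<y1)&(im.max(2)>70)
    Q=C[m]
    def fr(p):
        ph,a=p[3],p[4]
        z=np.array([np.cos(a)*np.cos(ph),np.sin(a)*np.cos(ph),np.sin(ph)]);y=np.array([-np.sin(a),np.cos(a),0]);x=np.cross(y,z)
        return np.c_[x,y,z]
    r=least_squares(lambda p: sdf((Q-p[:3])@fr(p)),p0,loss='soft_l1',f_scale=.0015)
    p=r.x;Rm=fr(p)
    print(n,len(Q),"flange",p[:3].round(4),"elev",np.degrees(p[3]).round(1),"az",np.degrees(p[4]).round(1),"rms",np.sqrt(np.mean(r.fun**2)).round(4),"med",np.median(abs(r.fun)).round(4),"grasp105",(p[:3]+.105*Rm[:,2]).round(4))
    low=(p[:3]+Rm@np.array([.038,0,0]));print(" low edge z",low.round(4))
    return p,Q,Rm
E
python3 - <<'E'
from pitch import *
for e in (-6,10,30): run("scene","2",[.49,.17,.05,np.radians(e),np.radians(117.4)],(.44,.56,.12,.235,.012,.11))
E
```

```text
scene 920 flange [0.4865 0.1704 0.0316] elev 31.1 az 117.1 rms 0.0015 med 0.0009 grasp105 [0.4455 0.2504 0.0858]
 low edge z [ 0.4775  0.1878 -0.001 ]
scene 920 flange [0.4865 0.1704 0.0316] elev 31.1 az 117.1 rms 0.0015 med 0.0009 grasp105 [0.4455 0.2504 0.0858]
 low edge z [ 0.4775  0.1878 -0.001 ]
scene 920 flange [0.4835 0.1757 0.0349] elev 31.6 az 116.7 rms 0.002 med 0.0013 grasp105 [0.4434 0.2556 0.09  ]
 low edge z [0.4746 0.1935 0.0025]
```

Emit:
{"name": "step_arm", "arguments": {"series": [[[0.045, 0.0036, -0.0069, 0.006, 0], [0.045, 0.0073, -0.0141, 0.011, 0], [0.045, 0.0113, -0.0218, 0.0155, 0], [0.045, 0.0154, -0.0297, 0.019, 0], [0.045, 0.0197, -0.038, 0.022, 0], [0.045, 0.024, -0.0464, 0.024, 0], [0.045, 0.0285, -0.055, 0.0253, 0], [0.045, 0.033, -0.0637, 0.0257, 0], [0.045, 0.0375, -0.0724, 0.0253, 0], [0.045, 0.0419, -0.0809, 0.0242, 0], [0.045, 0.0463, -0.0893, 0.0222, 0], [0.045, 0.0505, -0.0976, 0.019, 0], [0.045, 0.0505, -0.0976, 0.018, 0], [0.045, 0.0505, -0.0976, 0.018, 0], [0.045, 0.0505, -0.0976, 0.018, 0]]]}}

```text
clock: 11.17
position: [0.4977, 0.1507, 0.0999]
ee_rot: [-1.634, -2.682, 0.001]
force: [-0.0, -4.9, 5.5]
width: 0.552
```

Run:
```python
from pitch import *
grab("scene","3");crop("scene","3",280,440,170,290,5)
for e in (70,88): run("scene","3",[.4963,.1525,.0,np.radians(e),np.radians(117.4)],(.43,.56,.09,.22,.005,.085))
```

```text
scene 792 flange [ 0.4953  0.154  -0.0005] elev 90.0 az 117.5 rms 0.0013 med 0.0009 grasp105 [0.4953 0.1541 0.1045]
 low edge z [ 0.4778  0.1878 -0.0005]
scene 792 flange [ 0.4953  0.154  -0.0005] elev 90.0 az 117.5 rms 0.0013 med 0.0009 grasp105 [0.4953 0.1541 0.1045]
 low edge z [ 0.4778  0.1878 -0.0005]
```

View pics/scene3_c280.png

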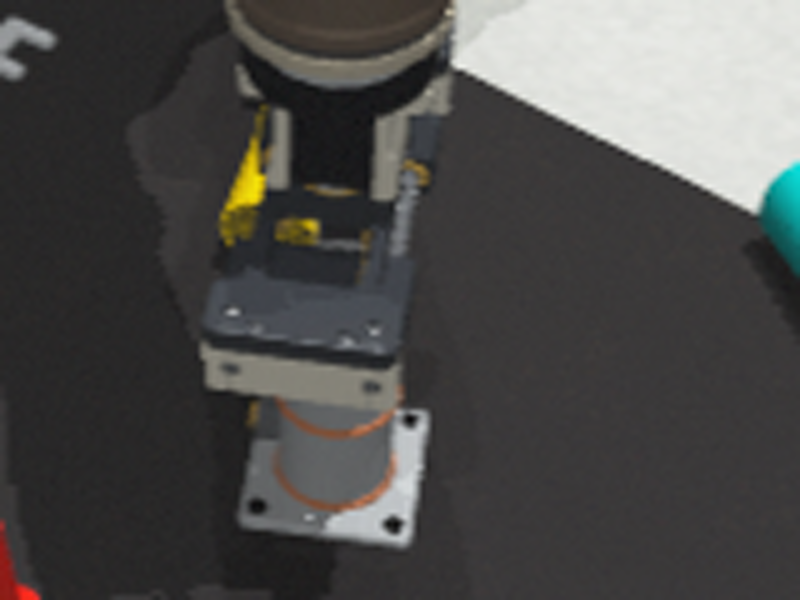

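Emit:
{"name": "step_arm", "arguments": {"series": [[[0.09, 0, 0, 0, 0], [0.09, 0, 0, 0, 0], [0.09, 0, 0, 0, 0], [0.09, 0, 0, 0, 0], [0.09, -0.0005, 0.001, 0.007, 0], [0.09, -0.001, 0.002, 0.007, 0], [0.09, -0.001, 0.002, 0.007, 0], [0.09, -0.001, 0.002, 0.007, 0], [0.09, -0.001, 0.002, 0.007, 0], [0.09, -0.001, 0.002, 0.007, 0]]]}}

```text
clock: 12.05
position: [0.4966, 0.1527, 0.1068]
ee_rot: [-1.634, -2.682, 0.001]
force: [-0.5, -0.4, 0.1]
width: 0.975
```

Run:
```python
from pitch import *
o=observe();print(o['position'],o['joints'].round(3),o['force'],o['clock'])
grab("scene","4")
for e in (75,89): run("scene","4",[.4963,.1525,.0,np.radians(e),np.radians(117.4)],(.43,.56,.09,.22,.005,.085))
im,d=grab("top","4")
```

```text
[0.49659599 0.15265643 0.10679203] [ 0.068  0.508 -0.633  1.941  0.403  0.822 -0.309] [-0.4874869  -0.35842567  0.09762958] 12.05
scene 753 flange [0.4937 0.157  0.004 ] elev 95.8 az 118.0 rms 0.0018 med 0.0013 grasp105 [0.4987 0.1477 0.1085]
 low edge z [0.476  0.1904 0.0078]
scene 753 flange [ 0.4953  0.154  -0.0005] elev 90.1 az 119.3 rms 0.0013 med 0.0008 grasp105 [0.4954 0.1538 0.1045]
 low edge z [ 4.767e-01  1.871e-01 -4.000e-04]
```

View pics/scene4.png

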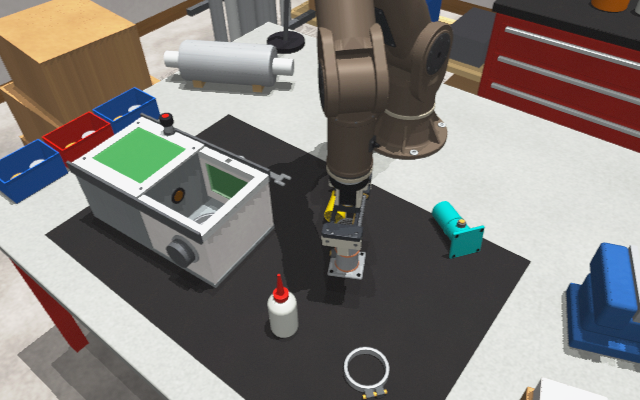

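Emit:
{"name": "step_arm", "arguments": {"series": [[[0.045, 0, 0, 0, 0], [0.045, 0, 0, 0, 0], [0.045, 0, 0, 0, 0], [0.045, 0, 0, 0, 0], [0.045, 0, 0, 0, 0], [0.045, 0, 0, 0, 0], [0.045, 0, 0, 0, 0], [0.045, 0, 0, 0, 0], [0.045, 0, 0, 0, 0], [0.045, 0, 0, 0.01, 0], [0.045, 0, 0, 0.03, 0], [0.045, 0, 0, 0.06, 0], [0.045, 0, 0, 0.09, 0], [0.045, 0, 0, 0.12, 0], [0.045, 0, 0, 0.15, 0], [0.045, 0, 0, 0.18, 0], [0.045, 0, 0, 0.21, 0], [0.045, 0, 0, 0.225, 0], [0.045, 0, 0, 0.225, 0]]], "squeeze": 45}}

```text
clock: 13.73
position: [0.4974, 0.1536, 0.3356]
ee_rot: [1.633, 2.681, 0.005]
force: [1.5, 0.1, -5.0]
width: 0.548
```

Emit:
{"name": "step_arm", "arguments": {"series": [[[0.045, 0.002, -0.005, 0, 0], [0.045, 0.006, -0.015, 0, 0], [0.045, 0.0125, -0.03, 0, 0], [0.045, 0.021, -0.05, 0, 0], [0.045, 0.0305, -0.073, 0, 0], [0.045, 0.04, -0.096, 0, 0], [0.045, 0.05, -0.12, 0, 0], [0.045, 0.06, -0.1436, 0, 0], [0.045, 0.07, -0.1675, 0, 0], [0.045, 0.08, -0.1914, 0, 0], [0.045, 0.09, -0.2153, 0, 0], [0.045, 0.099, -0.237, 0, 0], [0.045, 0.107, -0.256, 0, 0], [0.045, 0.114, -0.2728, 0, 0], [0.045, 0.12, -0.287, 0, 0], [0.045, 0.124, -0.2967, 0, 0], [0.045, 0.1263, -0.3022, 0, 0], [0.045, 0.1263, -0.3022, 0, 0], [0.045, 0.1263, -0.3022, 0, 0], [0.045, 0.1263, -0.3022, 0, 0]]]}}

```text
clock: 15.4
position: [0.6236, -0.147, 0.3357]
ee_rot: [1.63, 2.683, 0.006]
force: [0.8, 1.1, -3.8]
width: 0.549
```

Run:
```python
from pitch import *
o=observe();print(o['position'],o['joints'].round(3),o['force'],o['clock'])
grab("scene","5");grab("top","5")
for e in (86,92): run("scene","5",[.6237,-.1486,.22,np.radians(e),np.radians(117.4)],(.55,.70,-.23,-.07,.205,.32))
crop("scene","5",60,300,60,240,3.3)
```

```text
[ 0.62355893 -0.14703649  0.33573612] [ 0.521  0.471 -0.591  1.347  0.257  1.396  0.417] [ 0.78052215  1.0993959  -3.75090262] 15.4
scene 1401 flange [ 0.6231 -0.1457  0.2276] elev 90.2 az 117.8 rms 0.0013 med 0.0008 grasp105 [ 0.6233 -0.1461  0.3326]
 low edge z [ 0.6054 -0.1121  0.2277]
scene 1401 flange [ 0.623  -0.1457  0.2348] elev 90.2 az 117.1 rms 0.0017 med 0.001 grasp105 [ 0.6232 -0.1461  0.3398]
 low edge z [ 0.6057 -0.1119  0.2349]
```

View pics/scene5_c60.png

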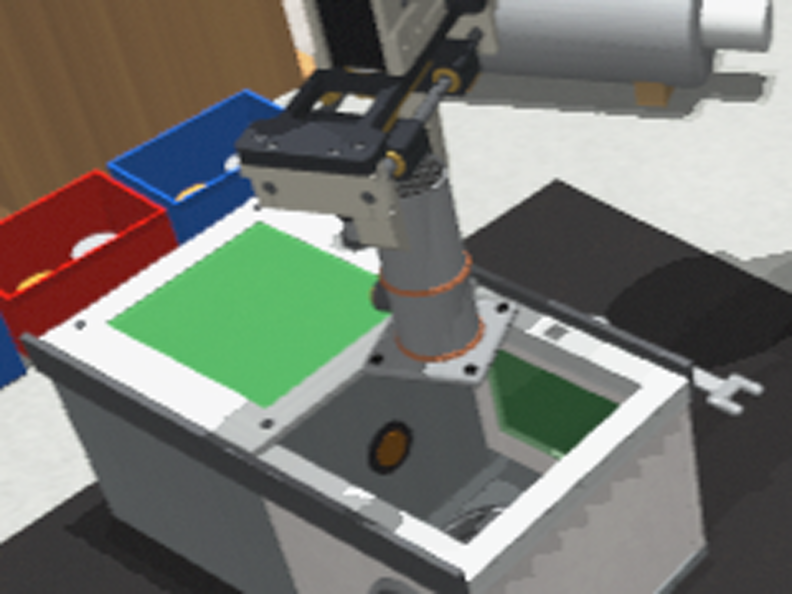

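Emit:
{"name": "step_arm", "arguments": {"series": [[[0.045, 0, -0.001, -0.006, 0], [0.045, 0.0003, -0.002, -0.018, 0], [0.045, 0.0003, -0.002, -0.034, 0], [0.045, 0.0003, -0.002, -0.05, 0], [0.045, 0.0003, -0.002, -0.066, 0], [0.045, 0.0003, -0.002, -0.082, 0], [0.045, 0.0003, -0.002, -0.098, 0], [0.045, 0.0003, -0.002, -0.114, 0], [0.045, 0.0003, -0.002, -0.13, 0], [0.045, 0.0003, -0.002, -0.145, 0], [0.045, 0.0003, -0.002, -0.158, 0], [0.045, 0.0003, -0.002, -0.169, 0], [0.045, 0.0003, -0.002, -0.178, 0], [0.045, 0.0003, -0.002, -0.185, 0], [0.045, 0.0003, -0.002, -0.185, 0], [0.045, 0.0003, -0.002, -0.185, 0]]]}}

```text
clock: 16.83
position: [0.624, -0.1492, 0.151]
ee_rot: [1.63, 2.682, 0.006]
force: [0.0, 0.1, -4.3]
width: 0.548
```

Emit:
{"name": "step_arm", "arguments": {"series": [[[0.045, 0, 0, -0.003, 0], [0.045, 0, 0, -0.006, 0], [0.045, 0, 0, -0.009, 0], [0.045, 0, 0, -0.011, 0], [0.045, 0, 0, -0.0125, 0], [0.045, 0, 0, -0.0135, 0], [0.045, 0, 0, -0.0135, 0]]]}}

```text
clock: 17.42
position: [0.6239, -0.1491, 0.1372]
ee_rot: [1.63, 2.683, 0.006]
force: [-0.2, -0.1, -5.1]
width: 0.547
```

Emit:
{"name": "step_arm", "arguments": {"series": [[[0.045, 0, 0, -0.0005, 0], [0.045, 0, 0, -0.001, 0], [0.045, 0, 0, -0.0015, 0], [0.045, 0, 0, -0.0015, 0]]]}}

```text
clock: 17.75
position: [0.6242, -0.1492, 0.1369]
ee_rot: [1.63, 2.682, 0.006]
force: [-1.8, 0.3, 6.4]
width: 0.548
```

Emit:
{"name": "step_arm", "arguments": {"series": [[[0.045, 0, 0, 0, 0], [0.08, 0, 0, 0, 0], [0.085, 0, 0, 0, 0], [0.085, 0, 0, 0, 0], [0.085, 0, 0, 0, 0], [0.085, 0, 0, 0, 0], [0.085, 0, 0, 0, 0], [0.085, 0, 0, 0.01, 0], [0.085, 0, 0, 0.03, 0], [0.085, 0, 0, 0.06, 0], [0.085, 0, 0, 0.09, 0], [0.085, 0, 0, 0.12, 0], [0.085, 0, 0, 0.15, 0], [0.085, -0.04, -0.01, 0.16, 0], [0.085, -0.08, -0.03, 0.16, 0], [0.085, -0.1, -0.06, 0.16, 0], [0.085, -0.1, -0.1, 0.16, 0], [0.085, -0.09, -0.14, 0.16, 0], [0.085, -0.082, -0.1855, 0.16, 0], [0.085, -0.082, -0.1855, 0.16, 0]]]}}

```text
clock: 19.42
position: [0.5405, -0.344, 0.2967]
ee_rot: [1.642, 2.673, -0.001]
force: [-2.0, -0.3, -1.5]
width: 0.926
```

Run:
```python
from pitch import *
o=observe();y=R.from_rotvec(o['ee_rot']).as_matrix()[:,1];print(o['position'],o['joints'].round(3),o['force'],o['clock'],np.degrees(np.arctan2(y[1],y[0])))
im,d=grab("scene","6");grab("top","6")
S=cloud("scene",d)
for e in (86,92): run("scene","6",[.6237,-.1486,.03,np.radians(e),np.radians(117.4)],(.575,.675,-.2,-.095,.05,.16))
m=(S[...,2]>.2)&(S[...,2]<.24)&(np.hypot(S[...,0]-.543,S[...,1]+.335)<.025);print("knob",m.sum(),np.nanpercentile(S[m][:,2],[50,90]),S[m].mean(0))
crop("scene","6",60,300,90,270,3.3)
```

```text
[ 0.54054827 -0.34399333  0.29670676] [ 0.83   0.48  -0.541  1.418  0.25   1.307  0.745] [-2.02989044 -0.33826835 -1.4775204 ] 19.4167 26.885476870754193
scene 878 flange [ 0.6245 -0.1485  0.0269] elev 89.5 az 117.5 rms 0.0014 med 0.0009 grasp105 [ 0.6241 -0.1477  0.1319]
 low edge z [ 0.607  -0.1148  0.0265]
scene 878 flange [ 0.6245 -0.1485  0.0269] elev 89.5 az 117.5 rms 0.0014 med 0.0009 grasp105 [ 0.6241 -0.1477  0.1319]
 low edge z [ 0.607  -0.1148  0.0266]
knob 174 [0.21808122 0.22232382] [ 0.54661957 -0.32810993  0.21574482]
```

View pics/scene6_c60.png

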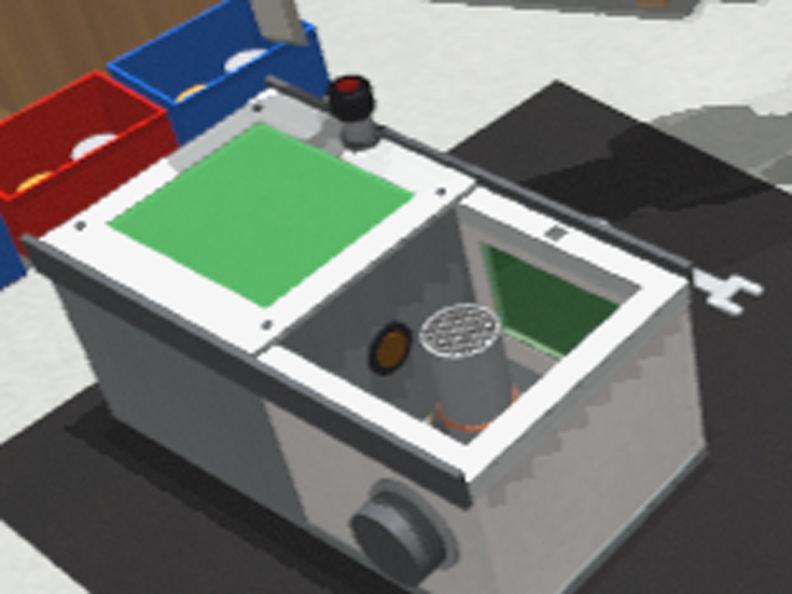

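View pics/top6.png

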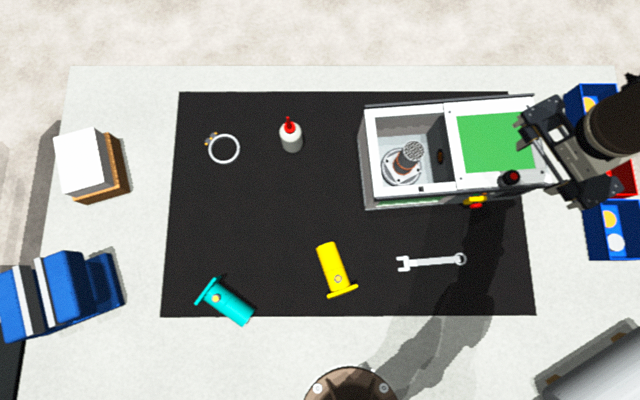

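Emit:
{"name": "step_arm", "arguments": {"series": [[[0.085, 0.002, 0.009, 0, 7], [0.085, 0.002, 0.009, 0, 14], [0.085, 0.002, 0.009, 0, 21], [0.085, 0.002, 0.009, 0, 28], [0.06, 0.002, 0.009, -0.01, 35], [0.06, 0.002, 0.009, -0.02, 40], [0.06, 0.002, 0.009, -0.03, 40], [0.06, 0.002, 0.009, -0.03, 40], [0.06, 0.002, 0.009, -0.03, 40], [0.06, 0.002, 0.009, -0.03, 40]]]}}

```text
clock: 20.35
position: [0.5439, -0.3278, 0.2675]
ee_rot: [0.623, 3.077, 0.007]
force: [-0.5, 0.1, -0.5]
width: 0.657
```

Emit:
{"name": "step_arm", "arguments": {"series": [[[0.06, -0.0012, -0.0072, 0, 0], [0.06, -0.0012, -0.0072, 0, 0], [0.06, -0.0012, -0.0072, 0, 0], [0.06, -0.0012, -0.0072, 0, 0], [0.06, -0.0012, -0.0072, 0, 0]]]}}

```text
clock: 20.77
position: [0.5428, -0.3349, 0.2676]
ee_rot: [0.624, 3.076, 0.007]
force: [-0.1, -0.4, -0.6]
width: 0.655
```

Emit:
{"name": "step_arm", "arguments": {"series": [[[0.06, 0, 0, -0.03, 0], [0.06, 0, 0, -0.05, 0], [0.06, 0, 0, -0.06, 0], [0.06, 0, 0, -0.06, 0], [0.06, 0, 0, -0.06, 0], [0.02, 0, 0, -0.06, 0], [0.02, 0, 0, -0.06, 0], [0.02, 0, 0, -0.06, 0], [0.02, 0, 0, -0.06, 0], [0.02, 0, 0, -0.06, 0], [0.02, 0, 0, -0.06, 0], [0.02, 0, 0, -0.06, 0]]], "squeeze": 55}}

```text
clock: 21.77
position: [0.5431, -0.3348, 0.2081]
ee_rot: [0.623, 3.076, 0.007]
force: [0.0, 0.9, 4.1]
width: 0.335
```

Emit:
{"name": "step_arm", "arguments": {"series": [[[0.02, 0, 0, 0.004, 0], [0.02, 0, 0, 0.008, 0], [0.02, 0, 0, 0.0125, 0], [0.02, 0, 0, 0.0125, 0], [0.02, 0, 0, 0.0125, 0], [0.02, 0, 0, 0.0125, 0]]]}}

```text
clock: 22.27
position: [0.5429, -0.3348, 0.2196]
ee_rot: [0.623, 3.076, 0.008]
force: [6.1, -1.7, -13.8]
width: 0.337
```

Emit:
{"name": "step_arm", "arguments": {"series": [[[0.02, -0.0004, 0.005, 0.0005, 0], [0.02, -0.0011, 0.015, 0.0005, 0], [0.02, -0.0023, 0.03, 0.0005, 0], [0.02, -0.0036, 0.048, 0.0005, 0], [0.02, -0.005, 0.066, 0.0005, 0], [0.02, -0.0064, 0.084, 0.0005, 0], [0.02, -0.0077, 0.102, 0.0005, 0], [0.02, -0.0091, 0.12, 0.0005, 0], [0.02, -0.0105, 0.138, 0.0005, 0], [0.02, -0.0116, 0.153, 0.0005, 0], [0.02, -0.0124, 0.164, 0.0005, 0], [0.02, -0.013, 0.172, 0.0005, 0], [0.02, -0.0135, 0.177, 0.0005, 0], [0.02, -0.0137, 0.1795, 0.0005, 0], [0.02, -0.0137, 0.1795, 0.0005, 0], [0.02, -0.0137, 0.1795, 0.0005, 0]]]}}

```text
clock: 23.6
position: [0.5292, -0.1548, 0.2195]
ee_rot: [0.622, 3.077, 0.009]
force: [5.2, 1.6, -15.1]
width: 0.336
```

Emit:
{"name": "step_arm", "arguments": {"series": [[[0.02, 0, -0.0005, -0.004, 0], [0.02, 0, -0.0005, -0.008, 0], [0.02, 0, -0.0005, -0.012, 0], [0.02, 0, -0.0005, -0.0125, 0], [0.02, 0, -0.0005, -0.0125, 0]]]}}

```text
clock: 24.02
position: [0.5294, -0.1551, 0.2081]
ee_rot: [0.622, 3.076, 0.008]
force: [-1.3, 1.7, 4.8]
width: 0.337
```

Down at the same height as at the start; releasing and withdrawing.

Emit:
{"name": "step_arm", "arguments": {"series": [[[0.06, 0, 0, 0, 0], [0.06, 0, 0, 0, 0], [0.06, 0, 0, 0, 0], [0.06, 0, 0, 0, 0], [0.06, 0, 0, 0.03, 0], [0.06, 0, 0, 0.07, 0], [0.06, 0, 0, 0.11, 0], [0.06, -0.03, 0, 0.13, 0], [0.06, -0.06, 0, 0.14, 0], [0.06, -0.08, -0.04, 0.14, 0], [0.06, -0.09, -0.08, 0.14, 0], [0.06, -0.1, -0.12, 0.14, 0], [0.06, -0.11, -0.16, 0.14, 0], [0.06, -0.12, -0.2, 0.14, 0], [0.06, -0.13, -0.24, 0.14, 0], [0.06, -0.14, -0.28, 0.14, 0], [0.06, -0.15, -0.3, 0.14, 0], [0.06, -0.15, -0.3, 0.14, 0], [0.06, -0.15, -0.3, 0.14, 0]]]}}

```text
clock: 25.6
position: [0.3782, -0.4564, 0.3474]
ee_rot: [0.627, 3.076, 0.009]
force: [1.1, 1.0, 0.0]
width: 0.655
```

Run:
```python
from pitch import *
o=observe();print(o['position'],o['force'],o['clock'])
im,d=grab("scene","7");im,dt=grab("top","7")
for n,dd in(("scene",d),("top",dt)):
    S=cloud(n,dd);S0=cloud(n,np.load(f"pics/{n}0.npy"))
    for C in (S0,S):
        m=(C[...,2]>.2)&(C[...,2]<.24)&(np.hypot(C[...,0]-.529,C[...,1]+.1557)<.03);print(n,"knob",m.sum(),np.nanpercentile(C[m][:,2],[50,90]),C[m].mean(0))
crop("top","7",350,560,85,215,3.5);crop("scene","7",60,290,110,280,3)
```

```text
[ 0.37824774 -0.4563936   0.34737894] [1.06759676 0.99719001 0.04956952] 25.6
scene knob 197 [0.21887181 0.22266166] [ 0.532705   -0.14809975  0.21617664]
scene knob 196 [0.21919662 0.22304527] [ 0.53301187 -0.14916834  0.21655258]
top knob 210 [0.22262403 0.22485781] [ 0.52660127 -0.15187358  0.2211055 ]
top knob 206 [0.22273241 0.2244904 ] [ 0.52680657 -0.1530448   0.22112159]
```

View pics/top7_c350.png

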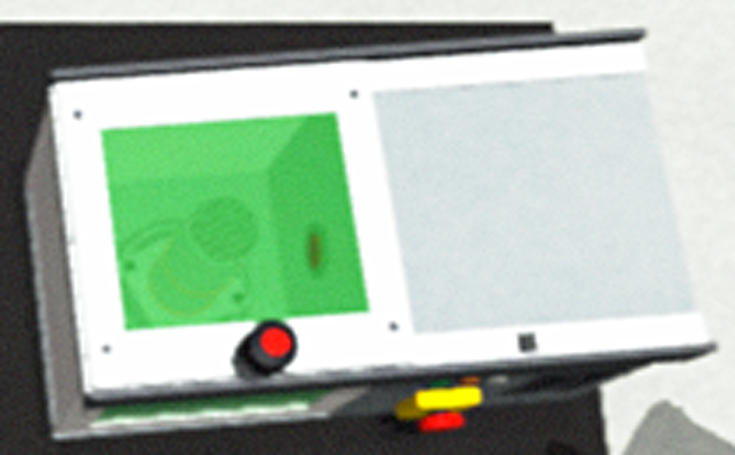

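View pics/scene7.png

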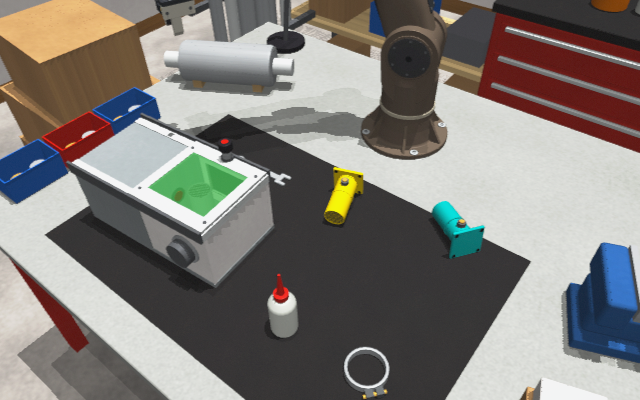

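The last pictures show the cover shut about 1 mm from where it started, with the knob down at its original height. The stub stands upright under the green window (top crop about 190,270). The bottle, wrench and clamp are where they were.

```bash
python3 -c "
from cell import arm
print(arm.sign_off())"
```

```text
the job is handed in; nothing more can be done
None
```

I carried out every step and handed the job in at about 26 s; `arm.sign_off()` gives no verdict.

- **Cover open:** I lifted the knob about 12 mm, slid the cover about 180 mm open and lowered the knob. Its top then measured 0.222 m, so it was down.
- **Stub on the bench:** I pivoted the steel stub upright about its flange edge and let it go. The fit to the camera depth gave it upright to about 0.1°. One of the two fits at that point settled on a poorer tilted answer, which I discarded.
- **Stub in the box:** I took it again by its upper end, 13 mm below the top, and set it down with about 6 N of contact. After release it measured about 1 mm from the turntable's centre and 0.5° from vertical. Its fitted height was 3 mm low (0.027 m instead of 0.030 m). I put that down to camera error, because the touch-down height matched the turntable's face.
- **Cover shut:** The cover is about 1 mm from its starting position, within the 2 mm play. The knob's height matches its original height within 0.5 mm.
- **Bystanders:** The oil bottle, wrench and clamp look unmoved in the last pictures, judged by eye against the first ones. The arm was clear of everything when I handed in.

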